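# Seat the keyed plate of a yarn ball winder

## Task

The white three-finned plate of the yarn winder is sitting too high, because the notch in its rim is not over the steel key. Push the fins round with a fingertip until the notch stands over the key, then press the plate down until it is fully home with the key in the notch, and take your hand away. Do not lift the plate, and leave the other things on the counter where they are.

Things in the scene. Friction and masses are not known exactly. Their poses are not given: they have to be found in the camera images.
- winder: Yarn ball winder, fixed to the counter: wooden base 200 x 160 x 18 mm, white round housing, dark steel flange on top, 168 mm across, its face 66 mm above the counter. Origin on the winder's upright axis at counter height; z up; x points from the axis towards the key. The crank (+y side) and folded wire guide (-x side) stay below the flange.
- key_top (a point): Top of the steel key: a fixed straight ridge with a rounded top, 10 mm wide and 12 mm high above the flange, running radially from 40 to 81 mm from the winder's axis. Its outer end sticks out past the plate's rim and is seen from above. This point lies on top of the ridge, 72 mm from the axis, 78 mm above the counter.
- hub_top (a point): Centre of the flat top of the plate's hub, on the winder's upright axis. The plate is white plastic, 120 mm across, 8 mm thick; its round hub is 30 mm across and rises 26 mm above the plate's upper face. At the start the hub's top is 113 mm and the plate's upper face 87 mm above the counter; fully home both are 12 mm lower.
- fin_top (a point): Middle of the top edge of the fin opposite the notch, 35 mm from the axis. The plate has three alike straight, upright radial fins, 7 mm thick and 20 mm high above the plate's upper face, running from the hub out to 56 mm from the axis. They stand 60, 180 and 300 degrees round from the notch.
- notch (a point): Middle of the notch in the plate's rim, 48 mm from the axis, at the height of the plate's upper face. The notch is 18 mm wide, open to the rim, and reaches in to 36 mm from the axis, so the key has 4 mm to spare on each side. It moves with the plate.
- spin (a joint): Turn of the plate about the winder's upright axis (rad), growing counter-clockwise seen from above; 0 (or any whole turn) when the notch is over the key. While the plate is up it turns either way without end, 1 mm clear of the key, against a friction of 0.05 N m, and stays where it is left.
- seat (a joint): How far the plate has been pressed down its spindle (m): 0 at the start, 0.012 fully home, negative if pulled up. A push fit: about 6 N moves it; it stays where it is left and does not drop by itself. With the notch not over the key the plate stops on the key after 1 to 2 mm.
- tape: Bystander: round grey tape measure, 52 mm across, 18 mm high. Origin at the centre of its underside.
- gauge: Bystander: flat wooden needle gauge with holes, 50 x 85 x 5 mm. Origin at the centre of its underside.
- tin: Bystander: round aluminium tin, 63 mm across, 32 mm high. Origin at the centre of its underside.
- counter: Bystander: small white row counter, 30 x 45 x 18 mm. Origin at the centre of its underside.
- bowl: Bystander: dark wooden yarn bowl, 130 mm across, 70 mm high. Origin at the centre of its underside.
- needle_jar: Bystander: white ceramic jar, 72 mm across, 95 mm high, with knitting needles standing in it up to 210 mm. Origin at the centre of its underside.
- cone: Bystander: cardboard yarn cone, 66 mm across at the foot, 28 mm at the top, 125 mm high. Origin at the centre of its underside.

How it is judged:
At the end, for the whole second after the job is handed in: The plate is down within 1.5 mm of fully home (seat above 0.0105 m), with the notch over the key (its middle within 8 mm of the key's line, on the key's side of the axis), and at rest (value of joint seat above 0.0105 m and x of notch in the frame of winder above 0.03 m and y of notch in the frame of winder between -0.008 and 0.008 m and velocity of joint spin between -0.05 and 0.05 rad/s); the robot touches nothing.
It fails at once if the plate is lifted more than 4 mm (value of joint seat below -0.004 m).
It fails at once if a bystander is pushed more than 30 mm (distance of any of tape, gauge, tin, counter, bowl, needle_jar, cone from where it was at the start of the episode above 0.03 m).
It fails at once if a bystander is lifted more than 15 mm (height (world z) of any of tape, gauge, tin, counter, bowl, needle_jar, cone above 0.015 m).
It also fails if it takes over 51 s, if anything falls off the work surface, if the arm or the gripper's body presses on something with over 40 N, if the wrist force passes 120 N, or if a joint passes its speed limit or range.

## Robot

A 7-joint arm with a two-finger parallel gripper is mounted at the origin on the work surface. World frame = base frame: x ahead of the robot, y to its left, z up, the work surface at z = 0. Lengths are in m, angles in rad, forces in N, time in s.
With the tool pointing down it reaches from about 0.425 to 0.975 m from the base axis. Payload 16.7 kg.
Tool frame: the origin (TCP) lies at the very end of the fingers, on their centre line; the grasp point (between the pads) lies 19 mm behind it; z points along the fingers, y is the line along which they close (so a half turn about z gives the same grasp; the last joint's range is limited). The gripper opens to 85 mm and grips with 20 to 120 N. Pads are 22 mm wide; open, the fingers measure 114 mm over their backs; the gripper's body (76 mm by 85 mm) begins 54 mm behind the grasp point. The pads swing forward as they close: fully open they stand 13 mm farther back than shut.
Start: joints at [0.957, 0.426, 0.074, 1.606, -0.034, 1.111, -0.067], TCP at [0.303, -0.603, 0.231] pointing down, gripper open.
Joint ranges: [-2.85, 2.85], [-0.5, 2.14], [-1.23, 1.37], [0.21, 2.46], [-1.02, 4.16], [0.16, 2.05], [-2.73, 2.73]. Speed limits (rad/s): [1.89, 1.89, 2.39, 2.39, 3.01, 3.01, 3.01].

## Interface

Orientations are given as a rotation vector (axis times angle).
In Python, from rig import * gives the robot as it stands.
- The arm moves only by the tool apply_moves, never from a script. Its argument "series" is a list of rows, each a list of 3 entries, a list of its own where there are three numbers: the closure, from 0 (fully open) to 1 (shut), then the shift along the tool's x, y, z in cm, then the turn about the tool's z in degrees. In form: [[grip, [tx, ty, tz], spin], ...]. A call has 1 to 5 rows; each row shifts and turns the commanded pose from where the row before left it, along the tool's axes as they then stand; what a row does not reach is not made up. A row lasts 1/8 s, in which the tool goes at most 62.5 mm and 10.7 degrees, less where a joint would pass 70% of its speed; a pose out of reach is approached as far as the arm can. A call with a gripper value outside its range is refused whole. The fingers move at their own pace and stop on an object; the grip force is fixed at half the most. Time passes only in rows, so rows that do not move let the fingers close. It gives the time, the measured TCP pose, the force, the opening and the grip force at its end, in the units of the state.
- read_state(): the state, without advancing time (a new reading comes with each control period).
- capture(name): name is "side" or "top"; returns the picture (400x640x3 uint8, red, green, blue); there is no depth.
- camera_info(name): a dict with "camera_matrix" (3x3 intrinsics, pixels), "distortion" ([k1, k2, p1, p2, k3] as OpenCV has them; the pictures are not rectified), "position" and "rotation" of the camera in the world. Camera axes: x right, y up, looking along -z (the intrinsics and any distortion apply to the point x, -y, -z); pixel columns grow to the right and rows downward; lengths in m; the calibration is good to about 2 mm. A picture is of the moment at which its call begins. camera_info takes no time and is no camera call.
- job_done(): hands the job in; it is judged then, once.
The state is a dict: "t": time; "q": joint angles; "joint_velocities": joint speeds; "effort": joint torques, N m; "position": TCP position; "orientation": TCP orientation; "contact_force": force on the tool from outside, world axes, zero at the start; "moment": the same for the moment, N m; "opening": opening from 0.0 (shut) to 1.0 (fully open); "finger_force": force on a finger pad.
Only numpy, scipy, OpenCV 4.12 (cv2) and the standard library are available. Lean on these libraries where they do the work, as an engineer would, in place of code of your own. Each camera call takes 0.05 s, during which the arm holds its last target. There are 200 camera calls.

## Working session

There is one attempt and no reset: what is moved stays moved. The work goes in short steps, Python scripts to look and compute and a tool call to move; the robot and the scene stay as the last step left them, time stands still between calls to the robot, and variables do not carry over. Pictures are saved under pics/ and viewed, at most 10 in all, crops included, and the job is handed in when it is done.

Besides the shell and the picture viewer there is one more tool, called after "Emit:" by a JSON object that holds its "api" and its "payload", one argument or row to a line. apply_moves: Moves the arm, as the interface text tells. Its arguments: {"type":"object","properties":{"series":{"type":"array","items":{"type":"array"}}},"required":["series"]}

```bash
mkdir -p pics
python3 - <<'E'
from rig import *
import cv2
for n in("top","side"):
    im=capture(n); cv2.imwrite(f"pics/{n}0.png",im[:,:,::-1]); c=camera_info(n); print(n,c)
s=read_state(); print(s["t"],s["position"],s["orientation"],s["opening"])
E
```

```text
top {'camera_matrix': array([[487.86874331,   0.        , 323.0966195 ],
       [  0.        , 487.86874331, 200.62541335],
       [  0.        ,   0.        ,   1.        ]]), 'distortion': array([-0.13300475,  0.        ,  0.        ,  0.        ,  0.        ]), 'position': array([0.49981165, 0.01784354, 1.49886638]), 'rotation': array([ 0.07127124, -0.05569323, -1.57215494])}
side {'camera_matrix': array([[364.35263476,   0.        , 319.33941915],
       [  0.        , 364.35263476, 198.6819019 ],
       [  0.        ,   0.        ,   1.        ]]), 'distortion': array([-0.02850616,  0.        ,  0.        ,  0.        ,  0.        ]), 'position': array([0.18274786, 0.44805957, 0.81525165]), 'rotation': array([ 0.31617219, -0.83132534, -2.29204142])}
0.1 [ 0.30237807 -0.60305965  0.23066369] [-3.05606138e+00 -7.23281187e-01  5.78571640e-04] 0.9953530787862768
```

View pics/top0.png

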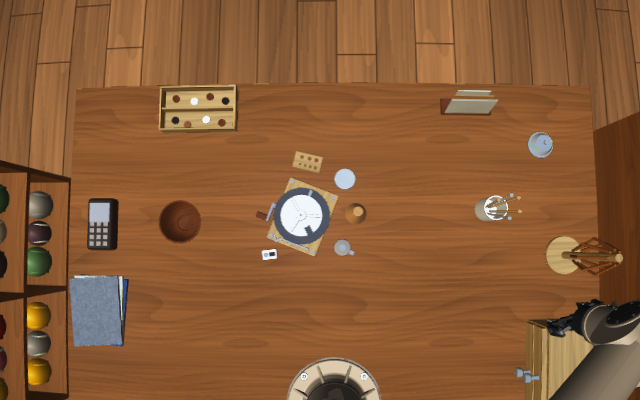

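View pics/side0.png

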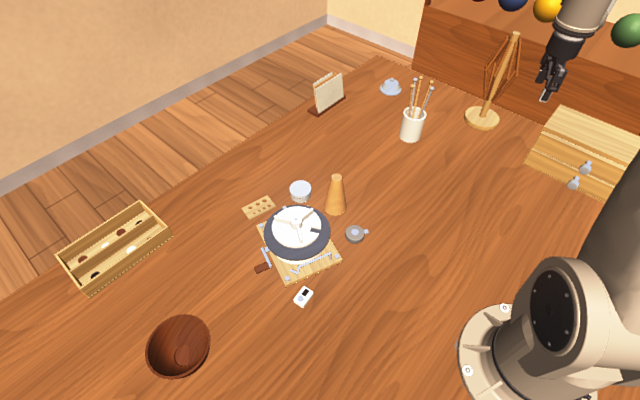

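The winder is at about (301,216) in the top view. The cone stands just to its right at (355,213), and the tin is at (345,178). I'll enlarge the winder.

```bash
python3 - <<'E'
import cv2,numpy as np
a=cv2.imread("pics/top0.png")[170:265,250:370]; b=cv2.imread("pics/side0.png")[165:295,240:380]
a=cv2.resize(a,None,fx=6,fy=6,interpolation=2); cv2.imwrite("pics/top0c.png",a)
b=cv2.resize(b,(560,520),interpolation=2); cv2.imwrite("pics/side0c.png",b)
E
cat > h.py <<'E'
from rig import *
import cv2,numpy as np
from scipy.spatial.transform import Rotation as R
def ray(n,px):
    c=camera_info(n); u=cv2.undistortPoints(np.array([[px]],float),c["camera_matrix"],c["distortion"])[0,0]
    return c["position"],R.from_rotvec(c["rotation"]).apply([u[0],-u[1],-1])
def plane(n,px,z):
    o,d=ray(n,px); return o+d*(z-o[2])/d[2]
def proj(n,p):
    c=camera_info(n); r=R.from_rotvec(c["rotation"]).inv(); q=r.apply(np.array(p)-c["position"])*[1,-1,-1]
    return cv2.projectPoints(q.reshape(1,3),np.zeros(3),np.zeros(3),c["camera_matrix"],c["distortion"])[0].ravel()
E
```

```text
(no output)
```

View pics/top0c.png

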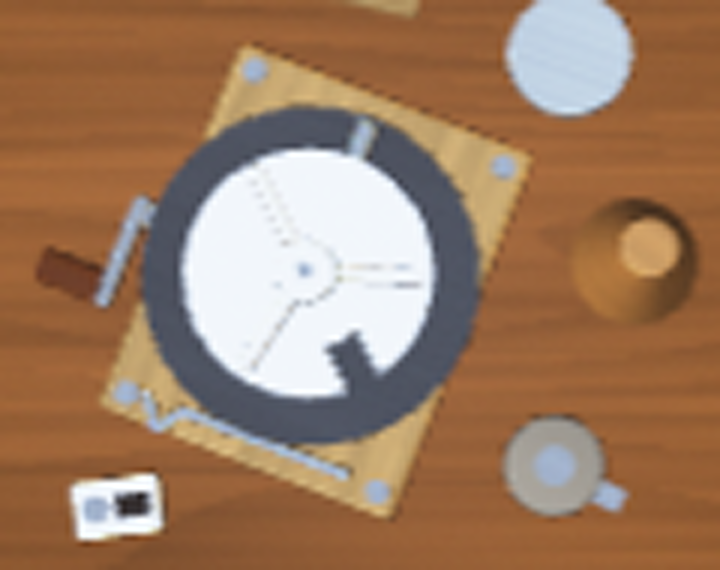

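View pics/side0c.png

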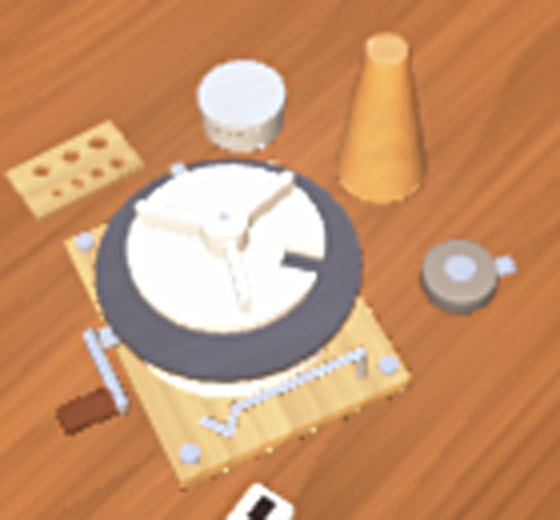

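In the top crop the hub centre is at (305,269), the key's outer end at (362,138) and the notch around (352,362). The fins point right, upper-left and lower-left.

```bash
cat >> h.py <<'E'
def find(im, seat=0):
    hsv=cv2.cvtColor(im,cv2.COLOR_RGB2HSV).astype(int); 
    m=((hsv[...,1]<40)&(hsv[...,2]>190)).astype(np.uint8); k=np.zeros_like(m); k[185:245,270:340]=1; m*=k
    cs,_=cv2.findContours(m,0,2); c=max(cs,key=cv2.contourArea)
    hl=cv2.convexHull(c); zp=.087-seat
    P=np.array([plane("top",p[0]+0.0,zp)[:2] for p in hl])
    A=np.c_[2*P,np.ones(len(P))]; s=np.linalg.lstsq(A,(P**2).sum(1),rcond=None)[0]
    return s[:2],np.sqrt(s[2]+s[:2]@s[:2]),hl
E
python3 - <<'E'
from h import *
im=cv2.imread("pics/top0.png")[:,:,::-1].copy()
c,r,_=find(im); print("rim",c,r)
f=lambda x,y:(250+(x+.5)/6-.5,170+(y+.5)/6-.5)
hub=plane("top",f(305,269),.113)[:2]; print("hub",hub)
# dark flange
hsv=cv2.cvtColor(im,cv2.COLOR_RGB2HSV)
m=((hsv[...,2]<120)&(hsv[...,0]>100)&(hsv[...,0]<135)).astype(np.uint8); k=np.zeros_like(m);k[183:248,265:338]=1
cs,_=cv2.findContours(m*k,0,2); h=cv2.convexHull(max(cs,key=cv2.contourArea))
P=np.array([plane("top",p[0]+0.,.066)[:2] for p in h]); A=np.c_[2*P,np.ones(len(P))]; s=np.linalg.lstsq(A,(P**2).sum(1),rcond=None)[0]; print("flange",s[:2],np.sqrt(s[2]+s[:2]@s[:2]))
ax=(c+s[:2])/2
for n,p,z in(("key",(364,136),.078),("key2",(357,155),.078),("notchmid",(356,362),.087),("notch_in",(342,338),.087),("finR",(421,276),.107),("finUL",(258,166),.107),("finLL",(243,368),.1)):
    q=plane("top",f(*p),z)[:2]-c; print(n,np.hypot(*q),np.degrees(np.arctan2(q[1],q[0])))
for n,p,z in(("cone top",(649,248),.125),("tin",(570,54),.032),("tape",(555,466),.018)): print(n,plane("top",f(*p),z)[:2]-c)
print(R.from_rotvec(read_state()["orientation"]).as_matrix())
E
```

```text
rim [0.57264734 0.09640166] 0.06008618930739777
hub [0.57285909 0.09611061]
flange [0.57206287 0.09659281] 0.08163975441569273
key 0.07219344497244568 -21.971937264187634
key2 0.06229426898086115 -22.261466868139753
notchmid 0.049310091279312365 -151.5538918369249
notch_in 0.035913805787183756 -152.2328026507897
finR 0.05529579726740274 -93.0384111211119
finUL 0.05474098819526118 24.40742034593262
finLL 0.055298845872420704 147.08422022280584
cone top [ 0.0090554  -0.16272912]
tin [ 0.11276193 -0.12931203]
tape [-0.09455437 -0.12115322]
[[ 8.93915733e-01  4.48234633e-01 -6.13614519e-04]
 [ 4.48235041e-01 -8.93915188e-01  9.92837589e-04]
 [-1.03495146e-04 -1.16255667e-03 -9.99999319e-01]]
```

Emit:
{"api": "apply_moves", "payload": {
  "series": [
    [1,[3.4,-3.3,-2],0],
    [1,[4.3,-4.1,0],0],
    [1,[4.3,-4.1,0],0],
    [1,[4.3,-4.1,0],0],
    [1,[4.3,-4.1,0],0]
  ]
}}

```text
t: 0.72
position: [0.3987, -0.333, 0.2512]
orientation: [-3.057, -0.723, 0.0]
contact_force: [0.9, -0.9, 0.5]
opening: -0.001
finger_force: 0.0
```

Emit:
{"api": "apply_moves", "payload": {
  "series": [
    [1,[4.3,-4.1,0],0],
    [1,[4.3,-4.1,0],0],
    [1,[4.3,-4.1,0],0],
    [1,[4.3,-4.1,0],0],
    [1,[4.3,-4.1,0],0]
  ]
}}

```text
t: 1.35
position: [0.4989, -0.0535, 0.2514]
orientation: [3.057, 0.723, 0.0]
contact_force: [1.3, -0.0, 0.1]
opening: 0.0
finger_force: 0.0
```

```bash
cat >> h.py <<'E'
AX=np.array([.5726,.0965])
def st():
    s=read_state(); M=R.from_rotvec(s["orientation"]).as_matrix(); p=s["position"]; d=p[:2]-AX
    print("t",s["t"],"p",p.round(4),"yaw",np.degrees(np.arctan2(M[1,0],M[0,0])).round(1),"r",np.hypot(*d).round(4),"az",np.degrees(np.arctan2(d[1],d[0])).round(1),"q",np.round(s["q"],2),"F",np.round(s["contact_force"],1),s["opening"])
    return s,M
E
python3 -c "
from h import *
s,M=st(); print(M.T@(np.array([.5429,.0667,.15])-s['position'])*100)"
```

```text
t 1.35 p [ 0.4989 -0.0535  0.2514] yaw 26.6 r 0.1671 az -116.2 q [ 0.26  0.14 -0.3   1.95  0.05  1.06 -1.17] F [ 1.3 -0.   0.1] 8.798024532253168e-05
[ 9.31475571 -8.7788802  10.13721779]
```

Emit:
{"api": "apply_moves", "payload": {
  "series": [
    [1,[4.3,-4.1,0],0],
    [1,[4.3,-4.1,0],0],
    [1,[0.5,-0.5,4],-9],
    [1,[0,0,5],-9.4],
    [1,[0,0,0],0]
  ]
}}

```text
t: 1.98
position: [0.5388, 0.0629, 0.1585]
orientation: [-2.9, -1.202, 0.009]
contact_force: [-0.4, 0.4, 0.1]
opening: 0.001
finger_force: 0.0
```

```bash
python3 -c "
from h import *
s,M=st(); print(M.T@(np.array([.5429,.0667,.094])-s['position'])*100)"
```

```text
t 1.975 p [0.5388 0.0629 0.1585] yaw 45.0 r 0.0476 az -135.1 q [ 0.11  0.32 -0.41  1.95  0.16  0.91 -1.17] F [-0.4  0.4  0.1] 0.0013759491540724566
[0.58838173 0.04406497 6.44589558]
```

Emit:
{"api": "apply_moves", "payload": {
  "series": [
    [1,[0.6,0,3],0],
    [1,[0,0,2.4],0],
    [1,[0,0,1],0],
    [1,[0,0,0],0]
  ]
}}

```text
t: 2.48
position: [0.5457, 0.0674, 0.0983]
orientation: [2.903, 1.2, 0.001]
contact_force: [0.7, 0.9, 0.5]
opening: -0.0
finger_force: 0.0
```

Emit:
{"api": "apply_moves", "payload": {
  "series": [
    [1,[0.064,0.73,0],-10],
    [1,[0.064,0.73,0],-10],
    [1,[0.064,0.73,0],-10],
    [1,[0.064,0.73,0],-10],
    [1,[0,0,0],0]
  ]
}}

```text
t: 3.1
position: [0.5723, 0.055, 0.0986]
orientation: [2.318, 2.119, 0.002]
contact_force: [-1.1, 0.4, 0.2]
opening: 0.007
finger_force: 0.1
```

```bash
python3 -c "
from h import *
st(); a=capture('top')[170:265,250:370]; b=capture('side')[165:295,240:380]
o=np.hstack([cv2.resize(a,(400,316),interpolation=2),cv2.resize(b,(340,316),interpolation=2)]); cv2.imwrite('pics/p1.png',o[:,:,::-1])"
```

```text
t 3.1 p [0.5723 0.055  0.0986] yaw 84.9 r 0.0415 az -90.5 q [ 0.22  0.47 -0.54  1.92  0.32  0.83 -0.58] F [-1.1  0.4  0.2] 0.0066218675628145545
```

View pics/p1.png

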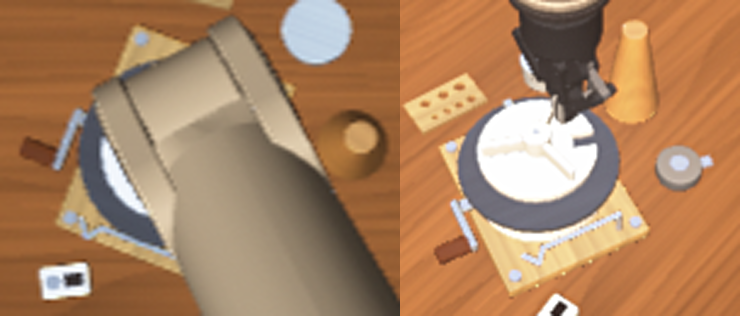

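The side view shows the tip behind a fin, with the plate partly turned. I'll carry on round.

Emit:
{"api": "apply_moves", "payload": {
  "series": [
    [1,[0.064,0.73,0.3],-10],
    [1,[0.064,0.73,0],-10],
    [1,[0.064,0.73,0],-10],
    [1,[0.064,0.73,0],-10],
    [1,[0.064,0.73,0],-10]
  ]
}}

```text
t: 3.82
position: [0.6046, 0.0674, 0.0947]
orientation: [1.199, 2.904, -0.001]
contact_force: [-0.7, -1.1, 0.0]
opening: 0.0
finger_force: 0.8
```

Emit:
{"api": "apply_moves", "payload": {
  "series": [
    [1,[0.064,0.73,0],-10],
    [1,[0.064,0.73,0],-10],
    [1,[0.064,0.73,0],-10],
    [1,[0.064,0.73,0],-10],
    [1,[0,0,0],0]
  ]
}}

```text
t: 4.45
position: [0.6167, 0.094, 0.0945]
orientation: [-0.141, -3.138, -0.0]
contact_force: [-0.0, -1.1, 0.2]
opening: -0.0
finger_force: 0.1
```

```bash
python3 -c "
from h import *
st(); a=capture('top')[170:265,250:370]; b=capture('side')[165:295,240:380]
o=np.hstack([cv2.resize(a,(240,190),interpolation=2),cv2.resize(b,(560,520),interpolation=2)[:190*1]]) if 0 else cv2.resize(b,(560,520),interpolation=2); cv2.imwrite('pics/p2.png',o[:,:,::-1])"
```

```text
t 4.45 p [0.6167 0.094  0.0945] yaw 174.8 r 0.0442 az -3.3 q [ 0.38  0.65 -0.87  1.8   0.59  0.98  0.75] F [-0.  -1.1  0.2] -0.00034612529765216363
```

View pics/p2.png

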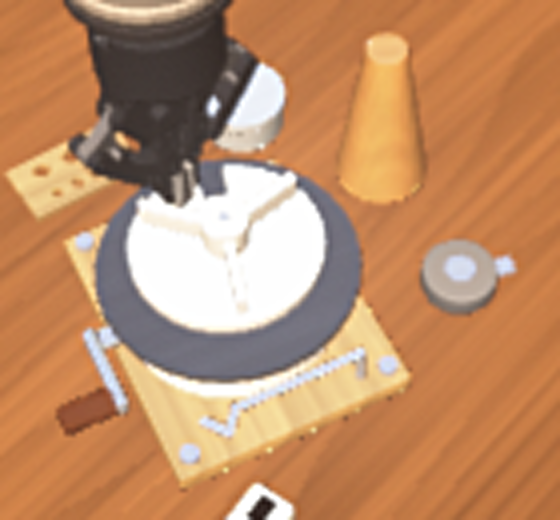

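The plate has turned about 120°. The notch shows at (211,182) in this crop, and the fin tips at (140,210), (290,180) and (241,305). I'll measure these from the side picture.

```bash
python3 -c "
from h import *
f=lambda x,y:(240+(x+.5)/4-.5,165+(y+.5)/4-.5)
for n,p,z in(('notch',(211,186),.087),('fin140',(141,207),.107),('fin290',(291,179),.107),('fin241',(242,306),.107),('hub',(225,216),.113)):
    q=plane('side',f(*p),z)[:2]-AX; print(n,np.hypot(*q),np.degrees(np.arctan2(q[1],q[0])))
"
```

```text
notch 0.04642507975992506 -34.63201073686575
fin140 0.052652114579188315 27.067877684093983
fin290 0.05326059617533666 -97.11600866158385
fin241 0.05961085896780547 144.28121748647362
hub 0.0022774012071542036 -73.29000331908227
```

Emit:
{"api": "apply_moves", "payload": {
  "series": [
    [1,[0.1,0.42,0],-5],
    [1,[0.1,0.4,0],-6],
    [1,[0,0,0],0],
    [1,[0,-0.8,0],0],
    [1,[0,0,-5],0]
  ]
}}

```text
t: 5.18
position: [0.6144, 0.0916, 0.1419]
orientation: [0.158, -3.132, 0.001]
contact_force: [1.2, -0.4, 1.2]
opening: 0.001
finger_force: 0.0
```

Emit:
{"api": "apply_moves", "payload": {
  "series": [
    [1,[0,0,-5],0],
    [1,[0,6,0],0],
    [1,[0,6,0],0],
    [1,[0,6,0],0],
    [1,[0,2,0],0]
  ]
}}

```text
t: 5.8
position: [0.5937, 0.2964, 0.1947]
orientation: [0.167, -3.137, -0.002]
contact_force: [0.1, -0.7, -0.3]
opening: 0.001
finger_force: 0.0
```

```bash
python3 -c "
from h import *
st(); im=capture('top'); cv2.imwrite('pics/t3.png',im[:,:,::-1]); a=im[170:265,250:370]
cv2.imwrite('pics/p3.png',cv2.resize(a,None,fx=6,fy=6,interpolation=2)[:,:,::-1])"
```

```text
t 5.8 p [0.5937 0.2964 0.1947] yaw -173.9 r 0.201 az 84.0 q [ 0.11  0.62 -0.97  1.62  0.54  1.19  0.69] F [ 0.1 -0.7 -0.3] 0.0012928367320513272
```

View pics/p3.png

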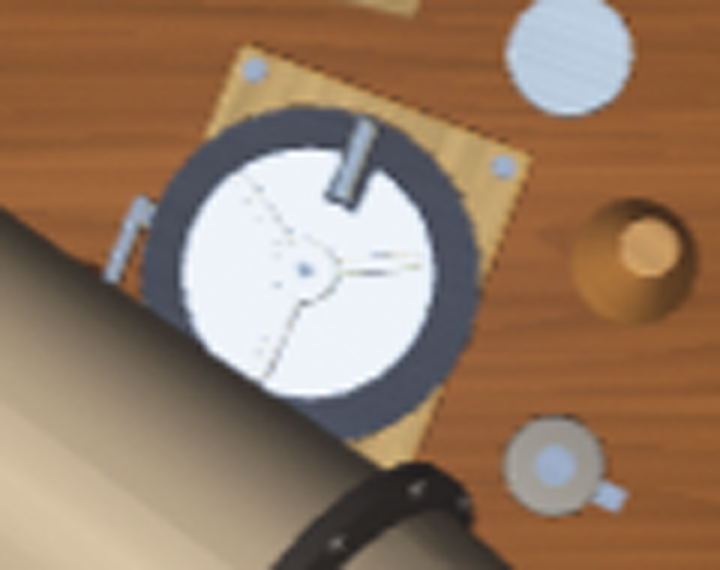

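The key now shows inside the notch, from (370,125) to (345,200) in the crop, with dark gaps on both sides and the right one wider. I'll measure the centring.

```bash
python3 -c "
from h import *
im=cv2.imread('pics/t3.png')
k=np.radians(-22); u=np.array([np.cos(k),np.sin(k)]); v=np.array([-u[1],u[0]])
g=cv2.cvtColor(im,6)
for r,z in ((.066,.078),(.042,.085),(.046,.085),(.05,.085),(.054,.085)):
    ss=np.arange(-14,15,1.)
    P=np.array([proj('top',[*(AX+r*u+s*.001*v),z]) for s in ss],np.float32)
    print(r,z,list(zip(ss.astype(int).tolist(),cv2.remap(g,P[:,0].copy(),P[:,1].copy(),1).ravel().tolist())))
"
```

```text
0.066 0.078 [(-14, 78), (-13, 78), (-12, 78), (-11, 78), (-10, 78), (-9, 78), (-8, 78), (-7, 82), (-6, 87), (-5, 97), (-4, 118), (-3, 137), (-2, 154), (-1, 163), (0, 168), (1, 172), (2, 166), (3, 153), (4, 138), (5, 123), (6, 106), (7, 88), (8, 76), (9, 76), (10, 77), (11, 79), (12, 79), (13, 79), (14, 79)]
0.042 0.085 [(-14, 232), (-13, 218), (-12, 201), (-11, 170), (-10, 137), (-9, 104), (-8, 95), (-7, 104), (-6, 115), (-5, 129), (-4, 145), (-3, 165), (-2, 174), (-1, 172), (0, 171), (1, 169), (2, 158), (3, 146), (4, 139), (5, 157), (6, 176), (7, 198), (8, 214), (9, 228), (10, 238), (11, 241), (12, 242), (13, 242), (14, 242)]
0.046 0.085 [(-14, 232), (-13, 221), (-12, 191), (-11, 161), (-10, 127), (-9, 106), (-8, 88), (-7, 75), (-6, 94), (-5, 117), (-4, 139), (-3, 151), (-2, 161), (-1, 170), (0, 171), (1, 166), (2, 159), (3, 152), (4, 151), (5, 155), (6, 172), (7, 197), (8, 220), (9, 235), (10, 238), (11, 241), (12, 242), (13, 242), (14, 242)]
0.05 0.085 [(-14, 230), (-13, 214), (-12, 195), (-11, 166), (-10, 132), (-9, 98), (-8, 81), (-7, 86), (-6, 95), (-5, 110), (-4, 129), (-3, 147), (-2, 161), (-1, 167), (0, 171), (1, 173), (2, 163), (3, 154), (4, 147), (5, 168), (6, 190), (7, 214), (8, 227), (9, 235), (10, 241), (11, 242), (12, 242), (13, 242), (14, 242)]
0.054 0.085 [(-14, 230), (-13, 219), (-12, 190), (-11, 160), (-10, 126), (-9, 105), (-8, 90), (-7, 79), (-6, 95), (-5, 116), (-4, 136), (-3, 149), (-2, 159), (-1, 169), (0, 172), (1, 171), (2, 167), (3, 166), (4, 172), (5, 183), (6, 200), (7, 215), (8, 228), (9, 238), (10, 239), (11, 240), (12, 241), (13, 241), (14, 242)]
```

The notch centre is about 2.3 mm clockwise of the key line. I'll go back and nudge it about 2.5° counter-clockwise.

Emit:
{"api": "apply_moves", "payload": {
  "series": [
    [1,[0,-2,0],0],
    [1,[0,-6,0],0],
    [1,[0,-6,0],0],
    [1,[0,-6,0],0],
    [1,[0,0,5],0]
  ]
}}

```text
t: 6.48
position: [0.6193, 0.0843, 0.1459]
orientation: [-0.143, 3.133, -0.005]
contact_force: [0.3, 0.8, -1.6]
opening: 0.002
finger_force: 0.0
```

Emit:
{"api": "apply_moves", "payload": {
  "series": [
    [1,[0,0,4.9],0],
    [1,[0,0,0],0],
    [1,[0,0.5,0],0],
    [1,[0,0.3,0],0],
    [1,[0,0,0],0]
  ]
}}

```text
t: 7.1
position: [0.6158, 0.1025, 0.0968]
orientation: [-0.166, 3.135, 0.0]
contact_force: [-0.3, 0.5, 0.2]
opening: 0.001
finger_force: 0.1
```

```bash
python3 -c "
from h import *
st()"
```

```text
t 7.1 p [0.6158 0.1025 0.0968] yaw -173.9 r 0.0437 az 7.9 q [ 0.4   0.66 -0.92  1.79  0.62  1.    0.9 ] F [-0.3  0.5  0.2] 0.0007428955484731482
```

Emit:
{"api": "apply_moves", "payload": {
  "series": [
    [1,[0,0.1,0],0],
    [1,[0,0.1,0],0],
    [1,[0,0,0],0]
  ]
}}

```text
t: 7.48
position: [0.6152, 0.1039, 0.0955]
orientation: [-0.165, 3.137, 0.0]
contact_force: [0.9, -0.8, 1.5]
opening: -0.001
finger_force: 0.9
```

```bash
cat >> h.py <<'E'
def notch(cam,im,rs=(.042,.046,.05)):
    k=np.radians(-22); u=np.array([np.cos(k),np.sin(k)]); v=np.array([-u[1],u[0]]); g=cv2.cvtColor(im,cv2.COLOR_RGB2GRAY)
    for r in rs:
        ss=np.arange(-18,19,1.); P=np.array([proj(cam,[*(AX+r*u+s*.001*v),.085]) for s in ss],np.float32)
        print(r,cv2.remap(g,P[:,0].copy(),P[:,1].copy(),1).ravel().tolist())
E
python3 -c "
from h import *
st(); im=capture('side'); notch('side',im)
b=im[185:250,260:340]; cv2.imwrite('pics/p4.png',cv2.resize(b,None,fx=7,fy=7,interpolation=2)[:,:,::-1])"
```

```text
t 7.475 p [0.6152 0.1039 0.0955] yaw -174.0 r 0.0432 az 9.9 q [ 0.39  0.67 -0.92  1.79  0.62  1.    0.9 ] F [ 0.9 -0.8  1.5] -0.001113739329341674
0.042 [254, 255, 255, 255, 255, 255, 251, 243, 223, 187, 148, 124, 122, 119, 135, 159, 181, 205, 220, 228, 230, 230, 232, 236, 242, 226, 207, 191, 162, 129, 108, 100, 90, 100, 120, 136, 149]
0.046 [254, 255, 255, 255, 255, 255, 253, 236, 211, 181, 145, 115, 102, 106, 111, 139, 174, 207, 217, 225, 228, 226, 225, 216, 199, 183, 162, 131, 100, 91, 82, 82, 101, 119, 141, 164, 186]
0.05 [255, 255, 255, 255, 255, 255, 254, 249, 213, 174, 141, 121, 104, 101, 116, 136, 168, 197, 221, 214, 204, 190, 168, 144, 131, 123, 111, 100, 91, 80, 98, 114, 132, 153, 175, 172, 144]
```

View pics/p4.png

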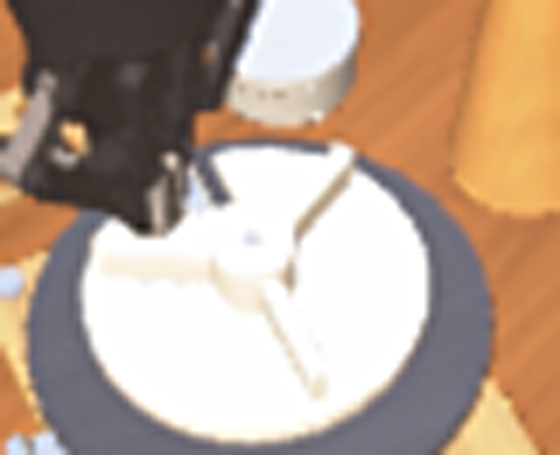

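The notch edge now sits about 9 mm from the key line, which is centred. Now I'll retreat, rise and move over the hub.

Emit:
{"api": "apply_moves", "payload": {
  "series": [
    [1,[0,-0.8,0],0],
    [1,[0,0,-3],0],
    [1,[0,0,-2],0],
    [1,[4.2,0.5,0],0],
    [1,[0,0,0],0]
  ]
}}

```text
t: 8.15
position: [0.5716, 0.0962, 0.1457]
orientation: [0.167, -3.137, 0.002]
contact_force: [0.1, -0.2, -0.2]
opening: -0.002
finger_force: 0.0
```

```bash
python3 -c "
from h import *
s,M=st(); print(M.T@(np.array([*AX,.12])-s['position'])*100); notch('side',capture('side'))"
```

```text
t 8.15 p [0.5716 0.0962 0.1457] yaw -173.9 r 0.0011 az -165.5 q [ 0.48  0.55 -0.99  1.86  0.54  1.03  0.94] F [ 0.1 -0.2 -0.2] -0.001696199395157476
[-0.10727676  0.0190585   2.57266097]
0.042 [158, 121, 89, 70, 56, 51, 58, 65, 74, 84, 96, 102, 114, 121, 139, 163, 185, 208, 222, 229, 229, 229, 230, 235, 240, 246, 251, 255, 255, 255, 254, 254, 254, 254, 254, 254, 254]
0.046 [110, 88, 71, 56, 56, 57, 58, 59, 60, 62, 63, 66, 74, 91, 107, 139, 176, 210, 218, 224, 226, 226, 226, 231, 241, 251, 255, 255, 255, 255, 255, 254, 254, 254, 254, 254, 254]
0.05 [78, 61, 55, 58, 61, 63, 64, 65, 65, 66, 66, 65, 65, 76, 102, 133, 168, 198, 222, 224, 225, 225, 229, 234, 242, 248, 254, 255, 255, 255, 255, 254, 254, 254, 254, 254, 254]
```

Emit:
{"api": "apply_moves", "payload": {
  "series": [
    [1,[-0.1,0,2.5],0],
    [1,[0,0,0.5],0],
    [1,[0,0,0.3],0],
    [1,[0,0,0.3],0],
    [1,[0,0,0],0]
  ]
}}

```text
t: 8.82
position: [0.5747, 0.0967, 0.1093]
orientation: [0.165, -3.137, -0.0]
contact_force: [-0.3, 0.5, 0.0]
opening: -0.001
finger_force: 0.0
```

Emit:
{"api": "apply_moves", "payload": {
  "series": [
    [1,[0,0,0.3],0],
    [1,[0,0,0.3],0],
    [1,[0,0,0.2],0],
    [1,[0,0,0],0]
  ]
}}

```text
t: 9.32
position: [0.5749, 0.0968, 0.1015]
orientation: [-0.165, 3.137, 0.0]
contact_force: [0.0, -0.3, 2.4]
opening: 0.001
finger_force: 0.9
```

Emit:
{"api": "apply_moves", "payload": {
  "series": [
    [1,[0,0,0.1],0],
    [1,[0,0,0.1],0],
    [1,[0,0,0],0]
  ]
}}

```text
t: 9.7
position: [0.5752, 0.097, 0.1004]
orientation: [-0.165, 3.136, -0.0]
contact_force: [-5.2, -1.1, 19.6]
opening: 0.001
finger_force: 9.5
```

```bash
python3 -c "
from h import *
st()
im=capture('side'); cv2.imwrite('pics/p5.png',cv2.resize(im[165:295,240:380],(560,520),interpolation=2)[:,:,::-1])"
```

```text
t 9.7 p [0.5752 0.097  0.1004] yaw -174.0 r 0.0026 az 10.0 q [ 0.44  0.61 -0.94  1.88  0.6   0.96  0.89] F [-5.2 -1.1 19.6] 0.0011155151586491083
```

View pics/p5.png

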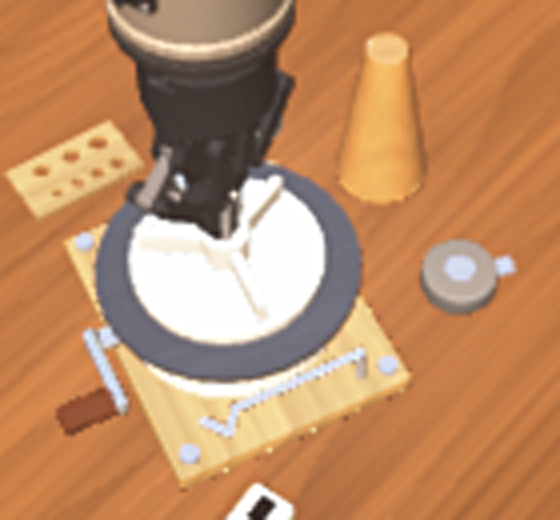

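The plate is visibly lower on the flange, and 19.6 N at z = 0.1004 means it has bottomed out. I'll lift away and check.

Emit:
{"api": "apply_moves", "payload": {
  "series": [
    [1,[0,0,-0.3],0],
    [1,[0,0,-3],0],
    [1,[0,0,-6],0],
    [1,[0,6,0],0],
    [1,[0,6,0],0]
  ]
}}

```text
t: 10.38
position: [0.5626, 0.2162, 0.193]
orientation: [-0.16, 3.136, 0.0]
contact_force: [1.8, -0.1, -0.5]
opening: 0.0
finger_force: 0.0
```

Emit:
{"api": "apply_moves", "payload": {
  "series": [
    [1,[0,6,0],0],
    [1,[0,3,0],0],
    [1,[0,0,0],0],
    [1,[0,0,0],0]
  ]
}}

```text
t: 10.88
position: [0.5527, 0.3047, 0.192]
orientation: [0.165, -3.137, 0.001]
contact_force: [0.1, -1.2, 0.5]
opening: 0.002
finger_force: 0.0
```

```bash
python3 -c "
from h import *
st()
im=capture('side')[165:295,240:380]; a=capture('top')[170:265,250:370]
o=np.hstack([cv2.resize(a,(400,316),interpolation=2),cv2.resize(im,(340,316),interpolation=2)]); cv2.imwrite('pics/p6.png',o[:,:,::-1])"
```

```text
t 10.875 p [0.5527 0.3047 0.192 ] yaw -174.0 r 0.2091 az 95.5 q [ 0.11  0.58 -1.    1.7   0.53  1.16  0.64] F [ 0.1 -1.2  0.5] 0.001965249578541308
```

View pics/p6.png

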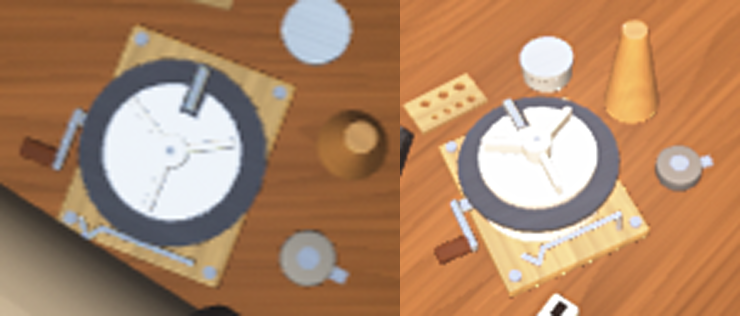

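The plate is down on the flange with the key standing up through the notch at (196,90) in the top crop. The bystanders have not moved and the arm is clear.

```bash
python3 -c "
from rig import *
print(job_done())"
```

```text
the job is handed in; nothing more can be done
None
```

The plate was turned until the notch stood over the key and pressed down until it bottomed out, the arm was moved clear with the other things on the counter still in place, and the job was handed in; the hand-in gave no verdict.

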